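# Reset the vent stay of the drying box

### The job

The vent window of the small drying box stands ajar, its stay (the flat steel bar on the roof) hooked by its long slot over the upright pin. Lift the stay off the pin, swing the window further open with it and drop the middle one of its three round holes over the pin, so that the bar lies fully down on the pin's collar, then let go. Feel for the pin gently, do not force the bar down on it, and leave the bottle, flask and case beside the box where they stand.

Things in the scene. Friction and masses are not known exactly. Their poses are not given: they have to be found in the camera images.
- vent_box: the grey drying box, fixed, hollow, 240 mm wide (y), 165 mm deep (x), 100 mm high. Origin: middle of the foot of its front face; x points from the front into the box, y left, z up. Its window (228 mm wide, level with the roof) hangs in front on a vertical hinge line at x = -6, y = +115 mm of this frame and swings out towards -x.
- pin_rail: the 66 x 28 mm aluminium rail fixed on the roof, long along x (parallel to the box's x). Origin: middle of its foot, on the roof; z up. It carries a dark clamp block with the upright pin on the centre line (y = 0). The block was clamped by hand anywhere from x = -10 to +10 mm: this is not reported, so feel or look for the pin. It does not shift in use.
- collar_mid (a point): point fixed on the rail, 15.5 mm above its foot: where the middle of the pin's collar top would be if the block were clamped at the rail's middle (it may be up to 10 mm off along the rail's x). The pin is 8 mm in diameter and stands 10.3 mm out of this 17 mm wide collar; its tip is blunt and rounded.
- sash_hinge (a joint): opening of the window beyond ajar (rad): about 0 at the start, shut at -0.19, at most 0.95. Growing = swinging out to the box's -x, clockwise from above. Friction of about 1 N at the pivot keeps it where left. At value v the stay's pivot lies in the box frame at x = -6 - 150 sin(v + 0.19), y = 115 - 150 cos(v + 0.19) mm.
- pivot (a point): the stay's pivot on top of the window frame, 150 mm from the hinge line and 118 mm above the worktop. Here the stay swivels freely about the vertical and tips freely upwards.
- stay_lift (a joint): tip angle of the stay about the pivot (rad): 0 when the bar lies level, down on the pin's collar; grows as the free end is lifted; stops at -0.02 if nothing bears it. With the bar on the pin's tip it is about 10.3 mm divided by the distance from pivot to pin. The bar (about 0.16 kg) falls by its own weight.
- stay: the stay, a plain flat steel bar 22 mm wide, 5 mm thick. Origin: at the pivot, mid-thickness; x points along the bar to its free end (at 214 mm), z up. Along x from the pivot: a long slot (36 x 11 mm, centre at 68 mm), three round holes of 11 mm diameter at 105, 135 and 165 mm, an upright knob at 200 mm.
- hole_mid (a point): centre of the middle round hole (the one at 135 mm from the pivot), on the underside of the bar
- knob (a point): middle of the upright round steel knob on the stay, 200 mm from the pivot, to grasp from above: 16 mm diameter (13 mm at its neck); its top is 15 mm above this point, the bar's upper face 16 mm below it
- dropper_bottle: small amber dropper bottle, 37 mm wide, 102 mm high, standing on the worktop at the right of the box; origin at its foot. To be left alone.
- flask: small conical flask, 78 mm wide, 131 mm high, standing on the worktop at the left of the box; origin at its foot. To be left alone.
- cuvette_box: flat blue and black plastic case, 70 x 105 x 37 mm, lying on the worktop at the right of the box; origin at its foot. To be left alone.

How it is judged:
By the outcome, as a careful person would: the job done as asked, in the order asked, and still so for the second after the job is handed in, with the robot touching nothing.
It also fails if it takes over 51 s, if anything falls off the work surface, if the arm or the gripper's body presses on something with over 40 N, if the wrist force passes 120 N, or if a joint passes its speed limit or range.

### The arm

A 6-joint arm with a two-finger parallel gripper is mounted at the origin on a cart in front of the work surface, level with it; the furniture and walls round the work are solid. World frame = base frame: x ahead of the robot, y to its left, z up, the work surface at z = 0. Lengths are in m, angles in rad, forces in N, time in s.
With the tool pointing down it reaches from about 0.2 to 0.875 m from the base axis. Payload 3.4 kg.
Tool frame: the origin (TCP) lies between the finger pads; the fingertips stand 25 mm ahead of it and the grasp point (between the pads) lies 6 mm ahead of it (r.nose_length is the z of the fingertips in the tool frame, in m); z points along the fingers, y is the line along which they close (so a half turn about z gives the same grasp; the last joint's range is limited). The gripper opens to 94 mm and grips with 3 to 60 N. Pads are 16 mm wide; open, the fingers measure 119 mm over their backs; the gripper's body (75 mm by 177 mm) begins 78 mm behind the grasp point.
Start: joints at [-1.44, 0.276, 1.505, -0, 1.361, -0.121], TCP at [0.143, -0.557, 0.23] pointing down, gripper open.
Joint ranges: [-2.89, 2.89], [-0.75, 2.08], [0.22, 2.7], [-1.18, 4.32], [0.11, 2.71], [-2.7, 2.7]. Speed limits (rad/s): [2.57, 2.57, 3.14, 3.14, 3.14, 3.14].

### API

Orientations are given as a unit quaternion [w, x, y, z].
In Python, from plant import r, gripper_to, inverse_kinematics, vision, models, telemetry gives the robot as it stands. Calls block until the motion is done:
- r.move_to(position, orientation): joint-space move of the TCP to a pose.
- r.move_l(position, rot=None, vel=0.15, guard=None): straight line of the TCP; rot=None keeps the orientation; vel is the mean speed in m/s. With guard (N) it stops when the force on the tool has changed by that much, and returns True; else False.
- r.movej(angles): joint-space move.
- gripper_to(opening, f_grip=None): finger opening in m; f_grip is the grip in N (None keeps the last); returns when the fingers have stopped.
- r.hold(seconds).
- inverse_kinematics(position, orientation): joint angles nearest the present ones, or None.
- vision.snapshot(name): name is "scene" or "side" or "wrist"; returns the picture (420x560x3 uint8, red, green, blue); there is no depth.
- vision.get_calibration(name): a dict with "fx", "fy", "cx", "cy" (pixels), "position" and "orientation" of the camera in the world. Camera axes: x right, y down, z forward; pixel columns grow to the right and rows downward; lengths in m; the calibration is good to about 2 mm. A picture is of the moment at which its call begins: read the wrist's pose just before it. get_calibration takes no time and is no camera call; for the wrist camera it gives the pose at the moment of the call.
A pose or a line that the arm cannot do raises r.PlanningError and nothing moves.
- r.sign_off(): hands the job in; it is judged then, once.
Trained networks look in the newest picture that a camera, given by its name, has taken for a name from the list of things; names that differ only in an ending like _2 or _b are one class to them, and where a whole thing is asked for, a point or a joint stands for the part that bears it (a point fixed in the world has none). Each returns a list of dicts, best first, with "score" (0 to 1); they miss things now and then, are a little off and sometimes report something else, mostly with a low value. They report only what shows in the picture. A call takes as long as a camera call.
- models.boxes_of(thing, camera): "at" ([x, y, z] in m, in world coordinates, good to about 4 mm: the middle of the surface that is visible of it).
- models.regions_of(thing, camera): "pixels" (420x560 bool, what is visible of it).
- models.mark_of(thing, camera): "at" ([x, y, z] in m, in world coordinates, good to about 4 mm: a listed point, or the origin of a listed thing).
Readings, each from a call of its own:
- telemetry.current_t(): time.
- telemetry.current_joints(): joint angles.
- telemetry.current_dq(): joint speeds.
- telemetry.current_joint_efforts(): joint torques, N m.
- telemetry.current_ee_pos(): TCP position.
- telemetry.current_tool_rot(): TCP orientation.
- telemetry.current_wrist_force(): force on the tool from outside, world axes, zero at the start.
- telemetry.current_torque(): the same for the moment, N m.
- telemetry.current_opening(): finger opening in m.
- telemetry.current_finger_force(): force on a finger pad.
Only numpy, scipy, OpenCV 4.12 (cv2) and the standard library are available. Lean on these libraries where they do the work, as an engineer would, in place of code of your own. Each camera call takes 0.05 s, during which the arm holds its last target. There are 200 camera calls.

## Working session

There is one attempt and no reset: what is moved stays moved. The work goes in short steps, each a Python script; the robot and the scene stay as the last script left them, time stands still between calls to the robot, and variables do not carry over. Pictures are saved under pics/ and viewed, at most 10 in all, crops included, and the job is handed in when it is done.

```bash
mkdir -p pics; ls
python3 - <<'E'
from plant import r, vision, models, telemetry
import cv2
for c in ("scene","side"):
    im=vision.snapshot(c); cv2.imwrite(f"pics/{c}0.png",im[:,:,::-1])
    k=vision.get_calibration(c); print(c,k)
    for t in ("vent_box","pin_rail","collar_mid","pivot","stay","hole_mid","knob","dropper_bottle","flask","cuvette_box"):
        m=models.mark_of(t,c); print(t,[( [round(float(v),4) for v in x["at"]],round(float(x["score"]),2)) for x in m[:2]])
print(telemetry.current_t(), telemetry.current_tool_rot())
E
```

```text
pics
scene {'fx': 514.7040586917386, 'fy': 514.7040586917386, 'cx': 277.01340434090673, 'cy': 210.32644502006107, 'position': array([0.07260758, 0.67934058, 0.91910054]), 'orientation': array([ 0.11925664, -0.29560527,  0.87360053, -0.3677193 ])}
vent_box [([0.4403, 0.0082, 0.0001], 0.56)]
pin_rail [([0.4685, -0.0253, 0.0969], 0.69)]
collar_mid [([0.4685, -0.0281, 0.1159], 0.71)]
pivot [([0.4011, -0.0193, 0.1156], 0.84)]
stay [([0.4028, -0.0216, 0.1164], 0.96)]
hole_mid [([0.5352, -0.0348, 0.1153], 0.69)]
knob [([0.6025, -0.0428, 0.1357], 0.92)]
dropper_bottle [([0.4587, -0.1667, -0.0027], 0.5)]
flask [([0.5342, 0.2117, 0.0021], 0.77)]
cuvette_box [([0.5618, -0.23, -0.0025], 0.64)]
side {'fx': 471.3875712874208, 'fy': 471.3875712874208, 'cx': 282.04934402552914, 'cy': 211.36946561232406, 'position': array([ 0.42450992, -0.77578922,  0.73331046]), 'orientation': array([-0.44263087,  0.89327553, -0.06565502,  0.04273364])}
vent_box [([0.4419, 0.0069, -0.0005], 0.94)]
pin_rail [([0.4738, -0.0264, 0.099], 0.55)]
collar_mid [([0.4625, -0.17, -0.0009], 0.71), ([0.4738, -0.0273, 0.1183], 0.49)]
pivot [([0.4014, -0.0153, 0.1197], 0.9)]
stay [([0.4037, -0.0184, 0.1204], 0.77)]
hole_mid [([0.4029, -0.0183, 0.119], 0.71)]
knob [([0.6027, -0.0396, 0.1323], 0.8)]
dropper_bottle [([0.4601, -0.1681, -0.0], 0.98)]
flask [([0.5354, 0.2111, -0.0003], 0.66), ([0.4017, -0.0199, 0.1202], 0.66)]
cuvette_box []
1.1 [3.66710082e-05 9.92085771e-01 1.25562022e-01 1.05632923e-06]
```

View pics/scene0.png

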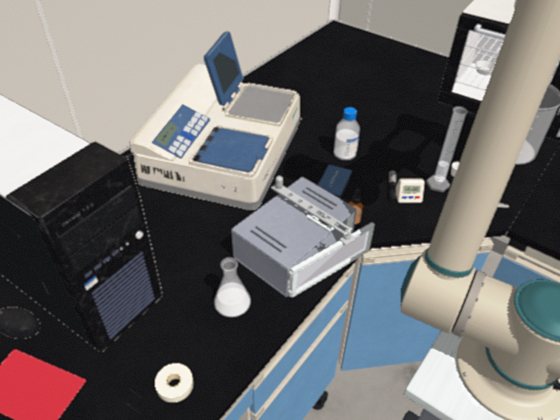

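View pics/side0.png

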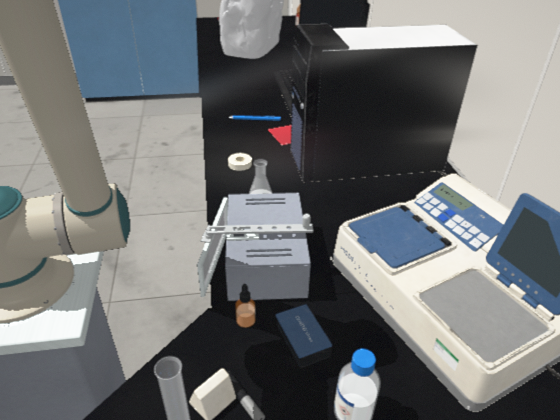

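Both views show the box facing the robot, with the stay running from the pivot at about (205,232) in the side view to the knob at (307,218). The bottle, case and flask are clear of its path. Next is a look from above with the wrist camera.

```bash
cat > h.py <<'E'
import numpy as np, cv2
from scipy.spatial.transform import Rotation as R
from plant import r, gripper_to, inverse_kinematics, vision, models, telemetry as T
def quat(yaw,pitch=0):
    """tool down; tool y horizontal, perpendicular to bar heading yaw; pitch = bar tipped up"""
    m=R.from_euler('z',yaw)*R.from_euler('y',-pitch)*R.from_quat([1,0,0,0])
    q=m.as_quat(); return np.r_[q[3],q[:3]]
def cam(n):
    k=vision.get_calibration(n); q=k["orientation"]
    return k, R.from_quat(np.r_[q[1:],q[0]]).as_matrix()
def ray(k,M,u,v,z):
    d=M@np.array([(u-k["cx"])/k["fx"],(v-k["cy"])/k["fy"],1]); return k["position"]+d*(z-k["position"][2])/d[2]
def proj(k,M,p):
    c=M.T@(np.asarray(p)-k["position"]); return np.array([k["fx"]*c[0]/c[2]+k["cx"],k["fy"]*c[1]/c[2]+k["cy"]])
E
python3 - <<'E'
from h import *
k,M=cam("wrist"); p=T.current_ee_pos()
q=T.current_tool_rot(); Rt=R.from_quat(np.r_[q[1:],q[0]]).as_matrix()
off=Rt.T@(k["position"]-p); print("cam in tool",off,"\n",Rt.T@M)
yaw=np.arctan2(-.023,.2)
for s in (0,np.pi):
    j=inverse_kinematics([.55,-.035,.3],quat(yaw+s)); print(j)
# place camera about over the stay middle
best=quat(yaw)
Rb=R.from_quat(np.r_[best[1:],best[0]]).as_matrix(); print("cam offs world",Rb@off)
E
```

```text
cam in tool [ 0.07630215  0.00046602 -0.15341593] 
 [[-1.01074305e-04 -9.64532804e-01 -2.63962989e-01]
 [ 9.99999783e-01  7.44344465e-05 -6.54897677e-04]
 [ 6.51318232e-04 -2.63962998e-01  9.64532587e-01]]
[-1.89812986e-01  2.08615208e-01  1.42691106e+00 -4.44089210e-16
  1.50606639e+00  1.49548037e+00]
[-1.89812986e-01  2.08615208e-01  1.42691106e+00 -4.44089210e-16
  1.50606639e+00 -1.64611229e+00]
cam offs world [ 0.07574932 -0.00918026  0.15341593]
```

Run:
```python
from h import *
yaw=np.arctan2(-.023,.2)+np.pi
r.move_to([.49,-.03,.30],quat(yaw)); r.hold(.3)
k,M=cam("wrist"); im=vision.snapshot("wrist"); cv2.imwrite("pics/w1.png",im[:,:,::-1])
np.save("w1.npy",im); np.savez("w1k.npz",M=M,**k)
print(k["fx"],k["position"],T.current_t())
for t in ("pin_rail","collar_mid","pivot","stay","hole_mid","knob","vent_box"):
    print(t,[(np.round(x["at"],4),np.round(proj(k,M,x["at"])),round(float(x["score"]),2)) for x in models.mark_of(t,"wrist")[:2]])
```

```text
339.57661856237604 [ 0.41372728 -0.02209563  0.45334464] 3.7167
pin_rail [(array([ 0.4729, -0.0289,  0.1014]), array([282., 179.]), 0.56)]
collar_mid [(array([ 0.473 , -0.0244,  0.1144]), array([287., 181.]), 0.74)]
pivot [(array([ 0.4012, -0.0195,  0.1164]), array([283., 106.]), 0.83)]
stay [(array([ 0.4033, -0.0222,  0.116 ]), array([281., 109.]), 0.76)]
hole_mid [(array([ 0.5378, -0.0329,  0.1212]), array([285., 244.]), 0.76)]
knob [(array([ 0.6034, -0.0387,  0.1363]), array([287., 309.]), 0.58)]
vent_box [(array([ 0.4446,  0.0102, -0.0013]), array([309., 142.]), 0.96)]
```

View pics/w1.png

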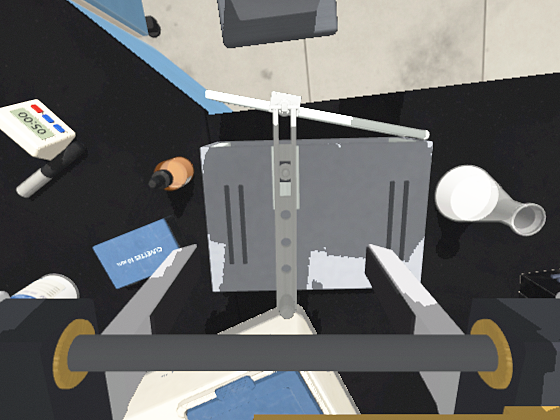

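The view shows the window frame at the top, the pin in the slot near (285,170), the three holes at (286,215), (286,242) and (286,268), and the knob at (288,308). I'll enlarge it for precise pixels.

Run:
```python
import numpy as np,cv2
im=np.load("w1.npy")[80:330,195:440]
a=cv2.resize(im[15:205,55:125],None,fx=3.1,fy=3.1,interpolation=cv2.INTER_CUBIC)
b=cv2.resize(im[:215],None,fx=2.4,fy=2.7,interpolation=cv2.INTER_CUBIC)
h=589
a=cv2.resize(im[10:70,70:110],None,fx=5,fy=5,interpolation=cv2.INTER_CUBIC)   # pivot rows 90-150, cols 265-305
p=cv2.resize(im[60:120,70:110],None,fx=5,fy=5,interpolation=cv2.INTER_CUBIC)  # pin rows 140-200
q=cv2.resize(im[120:180,70:110],None,fx=5,fy=5,interpolation=cv2.INTER_CUBIC) # holes rows 200-260
s=cv2.resize(im[180:240,70:110],None,fx=5,fy=5,interpolation=cv2.INTER_CUBIC) # rows 260-320
top=np.hstack([a,p,q,s])
bot=cv2.resize(im,None,fx=1.15,fy=1.15)
bot=np.pad(bot,((0,0),(0,800-bot.shape[1]),(0,0)))
cv2.imwrite("pics/c1.png",np.vstack([top,bot])[:600,:,::-1])
```

```text
(no output)
```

View pics/c1.png

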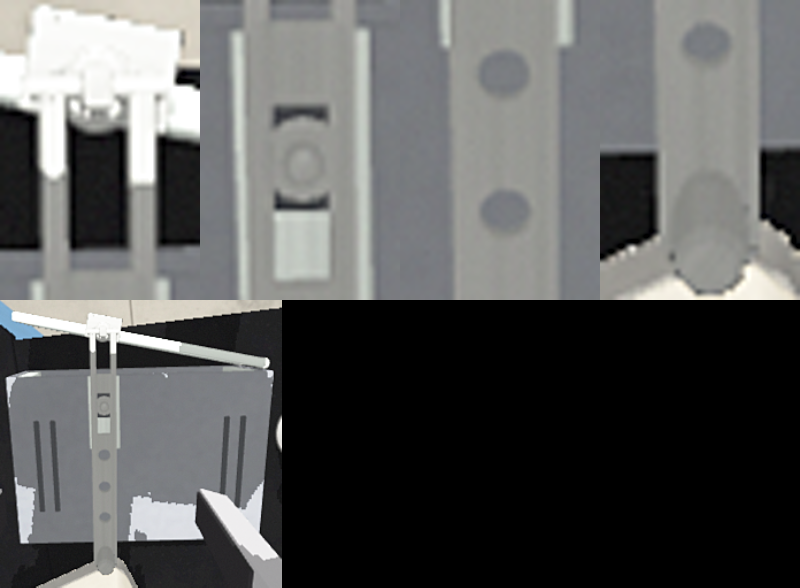

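Zoomed: collar centre (285.4,171.6), pin tip (285.6,172.6), holes at (285.6,214.4), (285.8,242.2) and (286.2,268.8), and knob top near (287,312).

Run:
```python
from h import *
z=np.load("w1k.npz"); k={n:z[n] for n in z.files}; M=z["M"]
tip=ray(k,M,285.6,172.6,.1258); col=ray(k,M,285.4,171.6,.1155)
H=[ray(k,M,u,v,.1205) for u,v in ((285.6,214.4),(285.8,242.2),(286.2,268.8))]
kn=ray(k,M,287.2,312.4,.1515)
print("tip",tip,"col",col); print(np.array(H)); print("knob",kn, [np.linalg.norm(h-H[0]) for h in H])
d=(H[2]-H[0])[:2]; print("yaw bar",np.arctan2(d[1],d[0]),np.arctan2(*(kn-H[0])[1::-1]),np.arctan2(*(kn-H[1])[1::-1]))
# roof edges by line fitting on gradients
im=cv2.cvtColor(np.load("w1.npy"),cv2.COLOR_RGB2GRAY).astype(float)
def edge(u0,u1,v0,v1,rows):  # strongest gradient per column (rows=True: horizontal edge)
    pts=[]
    for u in (range(u0,u1) if rows else range(v0,v1)):
        s=im[v0:v1,u] if rows else im[u,u0:u1]
        g=np.abs(np.gradient(s)); i=g.argmax()
        if g[i]>12: pts.append((u,v0+i) if rows else (u0+i,u))
    w=np.array([ray(k,M,a,b,.1)[:2] for a,b in pts])
    l=cv2.fitLine(w.astype(np.float32),cv2.DIST_HUBER,0,1e-4,1e-4).ravel(); return l,len(pts)
for n,a in (("back L",(218,270,284,297,True)),("left",(196,218,155,280,False)),("right",(418,440,150,235,False)),("front",(212,262,138,152,True))):
    print(n,*edge(*a), )
```

```text
tip [ 0.46261623 -0.02432496  0.1258    ] col [ 0.46313483 -0.02448057  0.1155    ]
[[ 0.50582419 -0.02916537  0.1205    ]
 [ 0.53567152 -0.03233661  0.1205    ]
 [ 0.56556098 -0.03528917  0.1205    ]]
knob [ 0.59860758 -0.03837531  0.1515    ] [np.float64(0.0), np.float64(0.03001532946785519), np.float64(0.0600498573147386)]
yaw bar -0.10215631482072764 -0.09893875788129744 -0.09565700023445589
back L [ 0.08543288  0.9963439   0.5961109  -0.08942553] 52
left [ 0.9960012  -0.08933977  0.5098948  -0.11644906] 125
right [ 0.99590737 -0.09037999  0.4901209   0.1245796 ] 85
front [ 0.0627811   0.9980273   0.4283556  -0.07231905] 50
```

```bash
cat >> h.py <<'E'
# geometry measured (box frame origin/yaw; pin) and kinematics of the stay
BY=-.0897; BO=np.array([.4358*np.cos(BY)-.0489*np.sin(BY), .4358*np.sin(BY)+.0489*np.cos(BY)])
b2w=lambda p:BO+np.array([[np.cos(BY),-np.sin(BY)],[np.sin(BY),np.cos(BY)]])@p
def piv(v): return b2w(np.array([-.006-.15*np.sin(v+.19),.115-.15*np.cos(v+.19)]))
PIN=np.array([.4629,-.0244]); UP=.012   # TCP above knob point
def pose(v,th,pin=PIN,off=np.zeros(3)):
    """TCP pose with bar at window v, lift th, bar's line over the pin"""
    p=piv(v); d=pin-p; y=np.arctan2(d[1],d[0])
    B=R.from_euler('z',y)*R.from_euler('y',-th)
    t=np.r_[p,.118]+B.apply([.2,0,.0185+UP])+off
    q=(B*R.from_euler('z',np.pi)*R.from_euler('x',np.pi)).as_quat()
    return t,np.r_[q[3],q[:3]]
from scipy.optimize import brentq
def vfor(d,pin=PIN): return brentq(lambda v:np.linalg.norm(pin-piv(v))-d,-.15,.9)
E
python3 - <<'E'
from h import *
print(BO,piv(0),np.linalg.norm(PIN-piv(0)))
V=vfor(.135); print("v end",V)
for v,th in ((0,0),(0,.24),(V,.24),(V,0)): 
    t,q=pose(v,th); print(t,inverse_kinematics(t,q))
t,q=pose(0,0)
gripper_to(.045,20)
r.move_to(t+[0,0,.07],q)
print("hit",r.move_l(t,vel=.06,guard=6),T.current_ee_pos(),T.current_wrist_force(),T.current_t())
E
```

```text
[0.43842838 0.00966455] [ 0.40134408 -0.01943106] 0.06175614763970934
v end 0.5179007108252048
[ 0.60069564 -0.03552319  0.1485    ] [-0.17465641  0.37011963  1.57455258  0.          1.19692045 -1.66490502]
[ 0.58775539 -0.03447862  0.19516633] [-0.19350188  0.19806732  1.73081925  0.03238804  0.97442176 -1.6987343 ]
[ 0.5120271  -0.04149871  0.19516633] [-0.19213959  0.09040152  1.86477464 -0.04162419  0.94917818 -1.40778952]
[ 0.52428802 -0.04576613  0.1485    ] [-0.21932499  0.26405969  1.73783532  0.          1.13969765 -1.4551843 ]
hit False [ 0.60103131 -0.03556411  0.14895756] [ 1.07977323  0.1586379  -0.08506709] 6.8833
```

Run:
```python
from h import *
t,q=pose(0,0); f0=T.current_wrist_force()
r.move_l([t[0],-.0385,t[2]],vel=.03)
gripper_to(0.005,20); r.hold(.2)
print("open",T.current_opening(),T.current_finger_force(),T.current_wrist_force()-f0)
# lift straight along the arc, keeping the y offset
o=np.array([0,-.003,0])
for th in (.06,.12,.18,.24):
    t,q=pose(0,th,off=o); g=r.move_l(t,rot=q,vel=.05,guard=15)
    print(th,g,T.current_ee_pos()-t,T.current_wrist_force()-f0)
    if g: break
k,M=cam("wrist"); im=vision.snapshot("wrist"); cv2.imwrite("pics/w2.png",im[:,:,::-1]); np.save("w2.npy",im); np.savez("w2k.npz",M=M,**k)
print(T.current_opening(),T.current_t())
```

```text
open 0.015131534306796769 19.999946522293612 [-0.82632981 -0.29642889  0.02128352]
0.06 False [-2.86727847e-04  7.00349844e-05  2.83923270e-04] [-1.15876738 -0.51616078 -1.73830079]
0.12 False [-2.65735637e-04  4.23400071e-05  2.29122065e-05] [-0.43081518  0.38974859 -1.67573582]
0.18 False [-1.63377438e-04  1.54618984e-05  1.48666397e-05] [-2.07118243  0.67008395 -1.07922096]
0.24 False [-1.18636038e-04 -4.01664136e-06 -5.36793347e-05] [-1.38742173 -0.07780798 -0.78699386]
0.015507441788425386 9.525
```

View pics/w2.png

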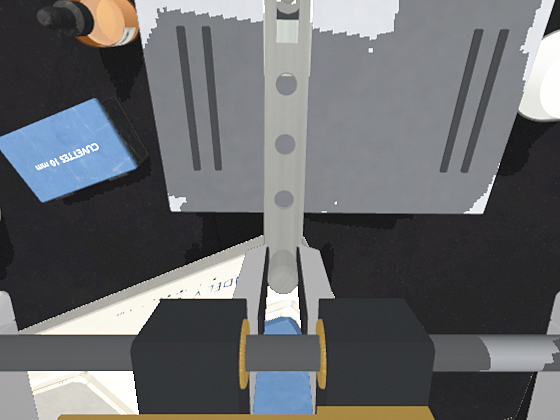

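The knob is gripped, the bar is tipped up and the slot is clear of the pin, which shows at the top edge near (287,5). Next I swing the window open.

Run:
```python
from h import *
V=vfor(.135); n=6; f0=T.current_wrist_force()
for i in range(1,n+1):
    s=i/n; t,q=pose(V*s,.24-.1*max(0,s-.5)*2,off=np.array([0,-.003*(1-s),0])); g=r.move_l(t,rot=q,vel=.06,guard=15)
    print(round(s,2),g,np.round(T.current_wrist_force()-f0,2))
    if g: break
r.hold(.2)
k,M=cam("wrist"); im=vision.snapshot("wrist"); cv2.imwrite("pics/w3.png",im[:,:,::-1]); np.save("w3.npy",im); np.savez("w3k.npz",M=M,**k)
print(T.current_opening(),T.current_ee_pos()-t,T.current_t(),"pin px",proj(k,M,np.r_[PIN,.1258]))
```

```text
0.17 False [-1.27 -0.41 -1.25]
0.33 False [-1.42  0.26 -0.95]
0.5 False [-1.47  1.05 -0.76]
0.67 False [-0.6  -0.25 -1.2 ]
0.83 False [-0.1   0.37 -1.36]
1.0 False [-1.7  -0.05 -0.65]
0.015256075291873925 [-0.00035597  0.00017777 -0.00012013] 11.9333 pin px [283.07125523 142.43057961]
```

View pics/w3.png

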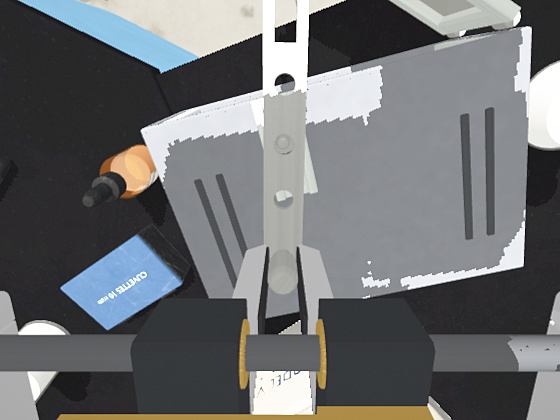

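The pin tip at (283,143) shows centred in the middle hole. I'll lower gently with a guard.

Run:
```python
from h import *
V=vfor(.135); f0=T.current_wrist_force()
for th in (.105,.08,.06,.04,.02,.005,0.):
    t,q=pose(V,th); g=r.move_l(t,rot=q,vel=.025,guard=4)
    print(th,g,np.round(T.current_ee_pos()-t,4),np.round(T.current_wrist_force()-f0,2))
    if g: break
k,M=cam("wrist"); im=vision.snapshot("wrist"); cv2.imwrite("pics/w4.png",cv2.resize(im[80:240,200:370],None,fx=3,fy=3)[:,:,::-1])
print(T.current_opening(),T.current_t())
```

```text
0.105 False [ 0.0004 -0.0002 -0.0003] [0.48 0.33 0.19]
0.08 False [ 0.0004 -0.0002 -0.0002] [ 1.37 -0.64  0.59]
0.06 False [ 0.0003 -0.0001 -0.0002] [ 1.47 -0.62  0.95]
0.04 False [ 0.0001 -0.     -0.0003] [ 1.33 -1.26  0.66]
0.02 False [-0.     -0.     -0.0003] [ 0.41 -0.    1.33]
0.005 False [-0.0001 -0.     -0.0003] [ 0.77 -1.17  0.89]
0.0 False [-0.0001  0.      0.0002] [-0.19 -0.64  1.86]
0.015490766509133719 14.2167
```

View pics/w4.png

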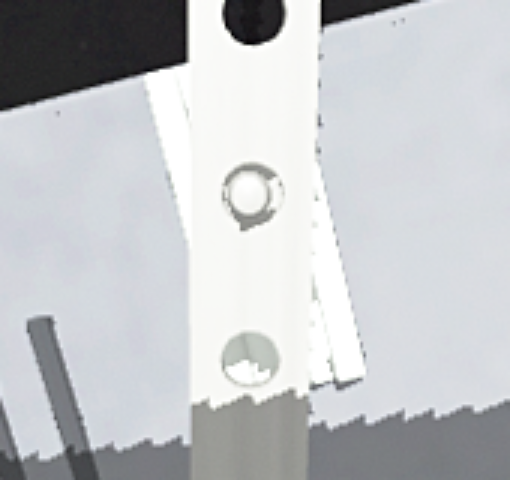

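The pin has passed through the middle hole with the bar level. Now I release, retreat and check.

Run:
```python
from h import *
gripper_to(.05); r.hold(.3); print(T.current_wrist_force())
p=T.current_ee_pos(); r.move_l(p+[0,0,.10],vel=.08); r.hold(.3)
k,M=cam("wrist"); im=vision.snapshot("wrist")
side=vision.snapshot("side")
a=cv2.resize(im[20:260,180:380],None,fx=2,fy=2); b=cv2.resize(side[170:290,170:330],(400,480)[::1],interpolation=cv2.INTER_CUBIC)
b=cv2.resize(side[190:270,180:320],(400,229),interpolation=cv2.INTER_CUBIC); b=np.pad(b,((0,480-229),(0,0),(0,0)))
cv2.imwrite("pics/w5.png",np.hstack([a,b])[:,:,::-1])
V=vfor(.135);d=PIN-piv(V);d/=np.linalg.norm(d);kt=np.r_[piv(V)+.2*d,.1515]
print("expected knob top px",proj(k,M,kt)-[180,20],proj(k,M,kt+[0,0,.005])-[180,20])
for c in ("side",):
  for t in ("knob","dropper_bottle","flask","pivot"): print(t,[np.round(x["at"],4) for x in models.mark_of(t,c)[:1]])
print(T.current_t())
```

```text
[ 0.78423572 -0.39220207 -0.19907102]
expected knob top px [102.89447013 203.6378462 ] [102.90884385 205.57602274]
knob [array([ 0.5269, -0.046 ,  0.1324])]
dropper_bottle [array([ 0.4616, -0.1689, -0.0037])]
flask [array([ 5.391e-01,  2.087e-01, -4.000e-04])]
pivot [array([0.3359, 0.0273, 0.1198])]
17.225
```

View pics/w5.png

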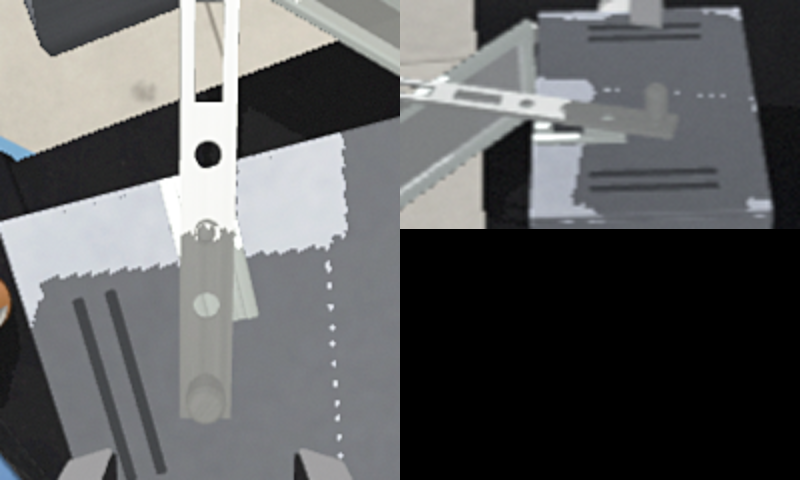

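The pin sits in the middle hole (left image, about (206,230)), and the bar is back at its original resting height. The gripper is clear and the bottle and flask have not moved. I'm handing in.

```bash
python3 -c "
from plant import r
print(r.sign_off())"
```

```text
the job is handed in; nothing more can be done
None
```

The stay's middle hole is over the pin, with the bar back at its original height on the collar, as far as arm position and camera show. The window is open, the gripper is clear, the bottle and flask are unmoved, the case was never approached, and the job was handed in at about 17 s.

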